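# Brace a tight jar in the scrubber holder and unscrew its lid

## Task

Take the square glass jar off the turntable, turn it so that its flat sides line up with the empty square bay of the steel scrubber holder, and set it fully down in that bay, where it cannot turn. Then unscrew its tight twist-off lid anticlockwise, stop turning as soon as the threads let go (well within a quarter turn), lift the lid straight up and finish while still holding it level just above the open jar: do not put it down or let go. Leave the jar standing in its bay, do not drop it, and leave the other things where they are.

Things in the scene. Friction and masses are not known exactly. Their poses are not given: they have to be found in the camera images.
- jar: the square clear-glass jar of white balls, 0.27 to 0.45 kg: body 60 x 60 mm with rounded corners (8 mm) up to 64 mm, round neck up to the rim at 90 mm, 94 mm tall with its lid on. Starts upright on the turntable. Origin at the centre of its underside, z up, x and y square to its flat sides. Its threads can carry it by its lid.
- lid: the jar's metal twist-off lid, 57 mm across, 20 mm deep, 0.05 kg. Origin at the centre of its open lower edge, z up. Tight: origin 74 mm above the jar's underside, x axis along the jar's. Opens anticlockwise seen from above with 0.4 to 0.7 N m (the jar turns along unless braced), rising 2 to 3 mm, and is free 48 degrees from tight. Its edge clears the rim 16 mm above tight: hold it there, up to 60 mm.
- lid_edge (a point): a point in the lid's skirt, 25 mm from its axis along the lid's x axis, 10 mm above its lower edge; shows how far the lid has turned about the jar. From about 99 degrees past tight its lugs would run against the next threads.
- holder: stainless steel scrubber holder, screwed to the cupboard floor: two open square bays side by side along its y axis, 144 mm (y) by 70 mm (x), walls 42 mm high with outward flared lips up to 48 mm, an 8 mm thick round-topped divider between the bays. Its base plate sticks out 20 mm at each long side. Origin at the centre of its underside.
- holder_bay (a point): centre of the floor of the empty bay (at the holder's -y end; floor 2.5 mm above the cupboard floor): 66 x 66 mm inside, so 3 mm play on each side of the jar, which can still turn up to 8 degrees either way in it. Its axes are those of the holder, square to the bay's walls.
- turntable: black plastic turntable, 300 mm across, standing surface 18 mm above the cupboard floor, rim up to 30 mm; it turns rather easily. Origin at the centre of its underside.
- yellow_bottle: closed lemon-yellow plastic bottle with a white cap, 66 mm across, 182 mm tall, on the turntable; origin at the centre of its underside. Leave alone.
- flip_bottle: clear glass bottle with a wire flip-top stopper, 64 mm across, 194 mm tall, on the turntable; origin at the centre of its underside. Leave alone.
- pumice_case: pumice block in its plastic case, 80 x 50 x 30 mm, lying on the turntable; origin at the centre of its underside. Leave alone.
- palm_brush: round palm brush with a knob handle, 58 mm across, 54 mm tall, standing in the other bay of the scrubber holder; origin at the centre of its underside. Leave alone.
- powder_tin: round scouring powder tin, 68 mm across, 120 mm tall, on the cupboard floor; origin at the centre of its underside. Leave alone.
- sink_strainer: steel sink strainer with a small knob, 72 mm across, 42 mm tall, on the cupboard floor; origin at the centre of its underside. Leave alone.
- dish_brush: long-handled dish brush lying on the cupboard floor to the right, 230 mm long; origin on the floor under the middle of its handle. Leave alone.
- paste_tub: squat round tub of dishwashing paste, 84 mm across, 70 mm tall, on the cupboard floor to the left; origin at the centre of its underside. Leave alone.
Mind the look-alikes: they are no part of the job. Leave any brown or purple look-alike of the lid alone.

How it is judged:
By the outcome, as a careful person would: the job done as asked, in the order asked, and still so for the second after the job is handed in, while the arm keeps its last pose, push and grip.
It also fails if it takes over 53 s, if anything falls off the work surface, if the arm or the gripper's body presses on something with over 40 N, if the wrist force passes 120 N, or if a joint passes its speed limit or range.

## Robot

A 6-joint arm with a two-finger parallel gripper is mounted at the origin on the work surface. World frame = base frame: x ahead of the robot, y to its left, z up, the work surface at z = 0. Lengths are in m, angles in degrees, forces in N, time in s.
With the tool pointing down it reaches from about 0.325 to 0.9 m from the base axis. Payload 6.1 kg.
Tool frame: the origin (TCP) lies at the very end of the fingers, on their centre line; the grasp point (between the pads) lies 19 mm behind it; z points along the fingers, y is the direction in which the jaws open and shut (so a half turn about z gives the same grasp; the last joint's range is limited). The gripper opens to 87 mm and grips with 3 to 60 N. Pads are 19 mm wide; open, the fingers measure 117 mm over their backs; the gripper's body (75 mm by 190 mm) begins 51 mm behind the grasp point.
Start: joints at [-72.37, 12.628, 87.462, -0, 79.91, -7.225], TCP at [0.263, -0.567, 0.223] pointing down, gripper open.
Joint ranges: [-170.65, 170.65], [-52.31, 119.04], [5.05, 147.46], [-71.25, 251.25], [11.57, 151.72], [-153.62, 153.62]. Speed limits (degrees/s): [147.25, 147.25, 172.46, 180, 180, 180].

## Interface

Orientations are given as [roll, pitch, yaw] about the fixed x, y, z axes, in that order (R = Rz(yaw) Ry(pitch) Rx(roll)).
In Python, from station import robot gives the robot as it stands. The module is installed in compiled form; this text tells all that it offers.
- The arm moves only by the tool jog_arm, never from a script. Its argument "plan" is a list of rows, each a list of 7 numbers: the shift along the tool's x, y, z in mm, then the turn, a rotation vector about the tool's x, y, z in rad, then the opening in per cent of the stroke, from 0 (shut) to 100 (fully open). A call has 1 to 20 rows; each row shifts and turns the commanded pose from where the row before left it, along the tool's axes as they then stand; what a row does not reach is not made up. A row lasts 1/10 s, in which the tool goes at most 50 mm and 8.59 degrees, less where a joint would pass 70% of its speed; a pose out of reach is approached as far as the arm can. A call with a gripper value outside its range is refused whole. The fingers move at their own pace and stop on an object; "force" is the grip in N (left out, the last holds). Time passes only in rows, so rows that do not move let the fingers close. It gives the time, the measured TCP pose, the force and the opening at its end, in the units of the state.
- robot.read_state(): the state, without advancing time (a new reading comes with each control period).
- robot.capture(name): name is "side" or "top"; returns a dict with "image" (420x560x3 uint8, red, green, blue), "depth" (420x560 float32, m along the optical axis (not along the pixel's ray), 0 where there is no reading), "intrinsics" (3x3 intrinsics, pixels), "D" ([k1, k2, p1, p2, k3] as OpenCV has them; the pictures are not rectified), "cam_to_world" (4x4, takes a point from camera to world coordinates). Camera axes: x right, y up, looking along -z (the intrinsics and any distortion apply to the point x, -y, -z); pixel columns grow to the right and rows downward; lengths in m; the calibration is good to about 2 mm. A picture is of the moment at which its call begins.
- robot.close_job(): hands the job in, once; it reports no verdict.
Trained networks look in a picture, given as the dict that the camera call returned (one of the last four; its "shot" number tells which), for a name from the list of things; names that differ only in an ending like _2 or _b are one class to them, and where a whole thing is asked for, a point or a joint stands for the part that bears it (a point fixed in the world has none). Each returns a list of dicts, best first, with "conf" (0 to 1); they miss things now and then, are a little off and sometimes report something else, mostly with a low value. They report only what shows in the picture. A call takes as long as a camera call. They do not tell look-alikes from the thing itself.
- robot.boxes_of(picture, label): "xy" ([column, row] in pixels, amid what is visible of it).
- robot.trace(picture, label): "pixels" (420x560 bool, what is visible of it) and "xy" ([column, row] in pixels, amid what is visible of it).
- robot.landmark_of(picture, label): "xy" ([column, row] in pixels: a listed point, or the origin of a listed thing).
The state is a dict: "clock": time; "q": joint angles; "joint_vel": joint speeds; "effort": joint torques, N m; "ee_pos": TCP position; "tool_rot": TCP orientation; "force": force on the tool from outside, world axes, zero at the start; "moment": the same for the moment, N m; "finger_gap": opening from 0.0 (shut) to 1.0 (fully open).
Only numpy, scipy, OpenCV 4.12 (cv2) and the standard library are available. Lean on these libraries where they do the work, as an engineer would, in place of code of your own. Each camera call takes 0.05 s, during which the arm holds its last target.

## Working session

There is one attempt and no reset: what is moved stays moved. The work goes in short steps, Python scripts to look and compute and a tool call to move; the robot and the scene stay as the last step left them, time stands still between calls to the robot, and variables do not carry over. Pictures are saved under pics/ and viewed, and the job is handed in when it is done.

Besides the shell and the picture viewer there is one more tool, called after "Call:" by a JSON object that holds its "method" and its "body", one argument or row to a line. jog_arm: Moves the arm, as the interface text tells. Its arguments: {"type":"object","properties":{"plan":{"type":"array"},"force":{"type":"number"}},"required":["plan"]}

```bash
mkdir -p pics; ls; cat > h.py <<'E'
import numpy as np, cv2
from station import robot
def save(p,n,s=1.4):
    im=cv2.cvtColor(p["image"],cv2.COLOR_RGB2BGR); im=cv2.resize(im,None,fx=s,fy=s,interpolation=cv2.INTER_CUBIC); cv2.imwrite("pics/%s.png"%n,im)
def ray(p,xy):
    u=cv2.undistortPoints(np.array([[xy]],float),np.array(p["intrinsics"]),np.array(p["D"]))[0,0]
    T=np.array(p["cam_to_world"]); d=T[:3,:3]@np.array([u[0],-u[1],-1.]); return T[:3,3],d
def atz(p,xy,z):
    o,d=ray(p,xy); return o+d*(z-o[2])/d[2]
def withdepth(p,xy):
    o,d=ray(p,xy); c,r=int(round(xy[0])),int(round(xy[1])); return o+d*float(p["depth"][r,c])
def tri(p1,a,p2,b):
    o1,d1=ray(p1,a);o2,d2=ray(p2,b);d1/=np.linalg.norm(d1);d2/=np.linalg.norm(d2)
    A=np.stack([d1,-d2],1);s=np.linalg.lstsq(A,o2-o1,rcond=None)[0]
    x=o1+d1*s[0];y=o2+d2*s[1];return (x+y)/2,np.linalg.norm(x-y)
def cloud(p):
    h,w=p["depth"].shape; uu,vv=np.meshgrid(np.arange(w),np.arange(h))
    q=cv2.undistortPoints(np.stack([uu,vv],-1).reshape(-1,1,2).astype(float),np.array(p["intrinsics"]),np.array(p["D"]))[:,0]
    d=p["depth"].reshape(-1,1); c=np.concatenate([q[:,:1]*d,-q[:,1:]*d,-d],1); T=np.array(p["cam_to_world"])
    return (c@T[:3,:3].T+T[:3,3]).reshape(h,w,3)
E
python3 - <<'E'
from h import *
np.set_printoptions(precision=4,suppress=True)
import pickle
print(robot.read_state())
P={}
for n in("side","top"):
    p=robot.capture(n);P[n]=p;save(p,n+"0");print(n,p["cam_to_world"],p["intrinsics"],p["D"])
    for l in["jar","lid","holder","holder_bay","lid_edge","turntable","yellow_bottle","flip_bottle","powder_tin","palm_brush"]:
        print(l,[(np.round(a["xy"],1),round(a["conf"],2)) for a in robot.landmark_of(p,l)[:3]])
pickle.dump(P,open("p0.pkl","wb"))
E
```

```text
pics
{'clock': 0.0, 'q': array([-72.3693,  12.6727,  87.5255,  -0.0027,  79.9082,  -7.225 ]), 'joint_vel': array([ 0.0316,  0.0186, -0.117 , -0.008 ,  0.1172, -0.0214]), 'effort': array([ -0.0002, -49.461 , -38.7383,   0.0698,   0.0573,  -0.0002]), 'ee_pos': array([ 0.2625, -0.5665,  0.2215]), 'tool_rot': array([-179.8941,   -0.0108,   24.8562]), 'force': array([-0.5013,  0.1142, -0.026 ]), 'moment': array([ 0.0019, -0.0202, -0.0062]), 'finger_gap': 1.0050208474376328}
side [[-0.7989  0.364  -0.4788 -0.0982]
 [-0.601  -0.4534  0.6582  0.9414]
 [ 0.0225  0.8136  0.581   0.8872]
 [ 0.      0.      0.      1.    ]] [[480.6487   0.     279.8844]
 [  0.     480.6487 214.5753]
 [  0.       0.       1.    ]] [-0.1618  0.      0.      0.      0.    ]
jar [(array([270.2, 244.4]), 0.64)]
lid [(array([332.5, 292.7]), 0.94), (array([272.7, 229.1]), 0.79), (array([204. , 226.2]), 0.66)]
holder [(array([321.1, 204.2]), 0.69), (array([239.1, 203.5]), 0.29)]
holder_bay []
lid_edge [(array([196.6, 228.5]), 0.71), (array([265.8, 222.4]), 0.67), (array([325., 297.]), 0.67)]
turntable [(array([252.8, 26
[... 581 characters left out ...]
5.6, 148.2]), 0.91), (array([252.9, 223.9]), 0.64)]
holder [(array([365.9, 216.5]), 0.66), (array([250.9, 217. ]), 0.52), (array([204. , 200.5]), 0.4)]
holder_bay [(array([376.6, 211.7]), 0.76), (array([228.8, 226.9]), 0.56)]
lid_edge [(array([234. , 306.5]), 0.93), (array([237.2, 148.2]), 0.81), (array([251.9, 216.6]), 0.72)]
turntable [(array([230.5, 225.7]), 0.81)]
yellow_bottle [(array([202.2, 201.8]), 0.78), (array([457.8, 254.3]), 0.44), (array([258.8, 229.7]), 0.38)]
flip_bottle [(array([197. , 241.4]), 0.72), (array([459.8, 252.4]), 0.34)]
powder_tin [(array([296.1, 145.8]), 0.6), (array([128.5, 216.4]), 0.36)]
palm_brush [(array([348.4, 217.8]), 0.75), (array([364.6, 215.9]), 0.32)]
```

View pics/side0.png

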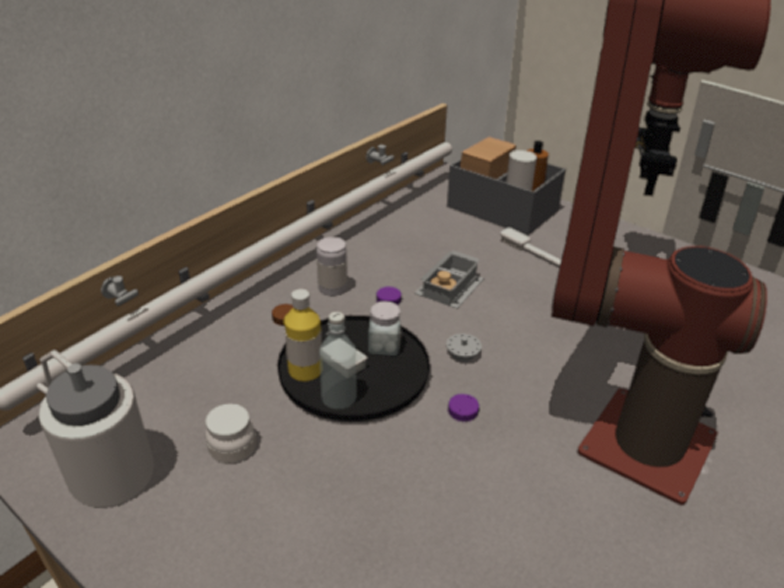

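View pics/top0.png

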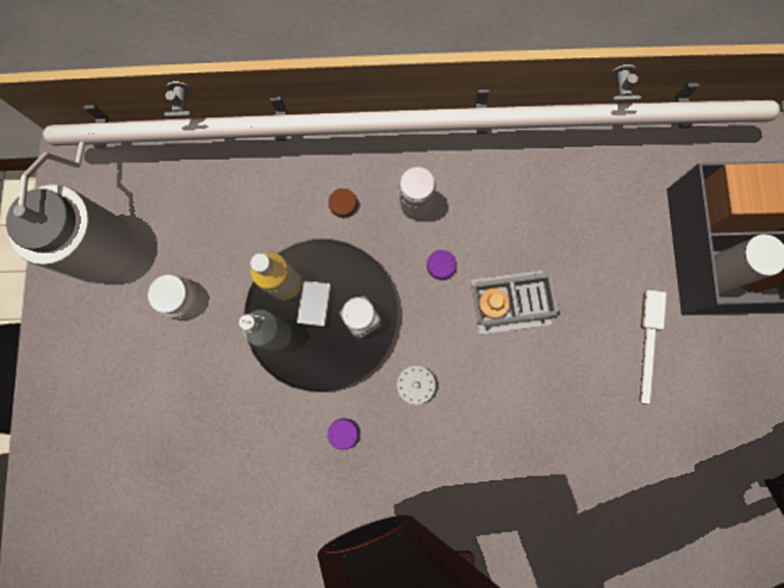

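The side view shows the jar at about (274,238) with a pinkish lid, on the turntable. In the top view the jar is at (257,226) and the holder at (367,215), with the brush in its left bay and the right bay, around (383,212), empty. The purple and brown discs are look-alikes. I'll measure positions and yaws next.

```bash
python3 - <<'E'
from h import *
import pickle
np.set_printoptions(precision=4,suppress=True)
P=pickle.load(open("p0.pkl","rb"))
for n,b in(("top",(235,200,285,250)),("top",(330,185,405,245)),("side",(250,205,300,265)),("side",(290,170,350,225))):
    im=P[n]["image"][b[1]:b[3],b[0]:b[2]]
    im=cv2.resize(im,None,fx=9,fy=9,interpolation=cv2.INTER_CUBIC)
    cv2.imwrite("pics/c_%s_%d.png"%(n,b[0]),cv2.cvtColor(im,cv2.COLOR_RGB2BGR))
t=P["top"];s=P["side"]
C=cloud(t);S=cloud(s)
def reg(C,b):
    return C[b[1]:b[3],b[0]:b[2]].reshape(-1,3)
# jar lid from top: points z 0.085-0.13 near
for nm,c in(("top",C),("side",S)):
    q=c.reshape(-1,3); m=(q[:,2]>0.095)&(q[:,2]<0.135)&(abs(q[:,0]-0.34)<.06)&(abs(q[:,1]-0.065)<.06)
    print(nm,m.sum(),q[m].min(0),q[m].max(0),q[m].mean(0))
print("lid atz .112",atz(t,(257,226),.112))
print("lid tri",tri(t,(257,225),s,(274.5,222)))
q=C.reshape(-1,3); m=(q[:,2]>0.03)&(q[:,2]<0.06)&(q[:,1]<-.1)&(q[:,1]>-.32)&(abs(q[:,0]-.38)<.08)
xy=q[m][:,:2].astype(np.float32); print("holder rect",m.sum(),cv2.minAreaRect(xy),q[m].min(0),q[m].max(0))
q=S.reshape(-1,3); m=(q[:,2]>0.03)&(q[:,2]<0.06)&(q[:,1]<-.1)&(q[:,1]>-.32)&(abs(q[:,0]-.38)<.08)
xy=q[m][:,:2].astype(np.float32); print("holder rect side",m.sum(),cv2.minAreaRect(xy),q[m].min(0),q[m].max(0))
E
```

```text
Traceback (most recent call last):
ValueError: zero-size array to reduction operation minimum which has no identity
```

```bash
python3 - <<'E'
from h import *
import pickle
np.set_printoptions(precision=4,suppress=True)
P=pickle.load(open("p0.pkl","rb"))
t=P["top"];s=P["side"]
for z in(0,.03,.112): print(z,atz(t,(257,226),z),atz(t,(366,216),z))
print("lid tri",tri(t,(257.3,225),s,(274.5,222)))
C=cloud(t);S=cloud(s)
for r in(222,226,230): print(C[r,250:265:3].round(3).tolist())
for r in(200,205,216): print(C[r,336:400:6].round(3).tolist())
E
```

```text
0 [0.5398 0.0996 0.    ] [ 0.5597 -0.2029  0.    ]
0.03 [0.5356 0.0967 0.03  ] [ 0.555  -0.1973  0.03  ]
0.112 [0.5242 0.0888 0.112 ] [ 0.542  -0.1818  0.112 ]
lid tri (array([0.5319, 0.0911, 0.1051]), np.float64(0.00968920816049004))
[[0.534, 0.106, 0.114], [0.534, 0.099, 0.112], [0.534, 0.091, 0.113], [0.534, 0.084, 0.111], [0.534, 0.076, 0.114]]
[[0.524, 0.106, 0.114], [0.524, 0.098, 0.116], [0.524, 0.091, 0.113], [0.524, 0.084, 0.111], [0.524, 0.076, 0.113]]
[[0.515, 0.106, 0.113], [0.514, 0.099, 0.113], [0.514, 0.091, 0.114], [0.514, 0.084, 0.113], [0.514, 0.076, 0.114]]
[[0.607, -0.122, 0.003], [0.606, -0.138, 0.004], [0.597, -0.149, 0.048], [0.597, -0.165, 0.045], [0.596, -0.181, 0.047], [0.596, -0.197, 0.043], [0.598, -0.215, 0.033], [0.599, -0.233, 0.025], [0.601, -0.253, 0.011], [0.597, -0.264, 0.032], [0.603, -0.289, -0.001]]
[[0.592, -0.121, 0.004], [0.588, -0.135, 0.023], [0.591, -0.154, 0.008], [0.591, -0.171, 0.003], [0.59, -0.187, 0.004], [0.583, -0.197, 0.041], [0.59, -0.221, 0.004], [0.589, -0.238, 0.002], [0.588, -0.253, 0.007], [0.585, -0.266, 0.02], [0.588, -0.287, 0.003]]
[[0.562, -0.12, 0.002], [0.557, -0.133, 0.031], [0.554, -0.147, 0.047], [0.552, -0.161, 0.054], [0.555, -0.181, 0.032], [0.553, -0.195, 0.041], [0.559, -0.219, 0.003], [0.558, -0.235, 0.004], [0.557, -0.251, 0.006], [0.557, -0.268, 0.004], [0.55, -0.273, 0.046]]
```

View pics/c_top_235.png

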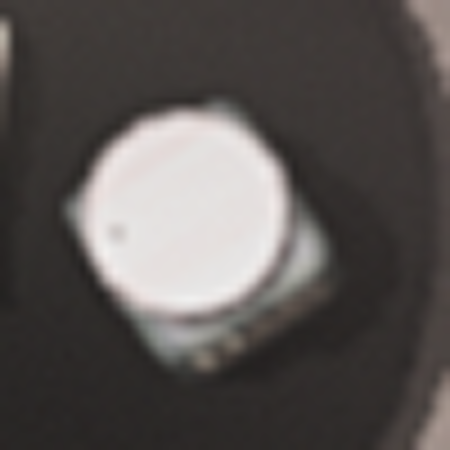

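View pics/c_top_330.png

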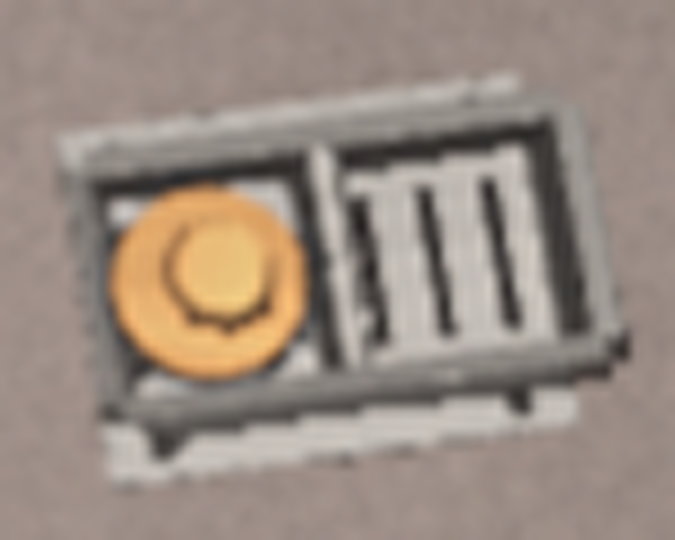

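View pics/c_side_250.png

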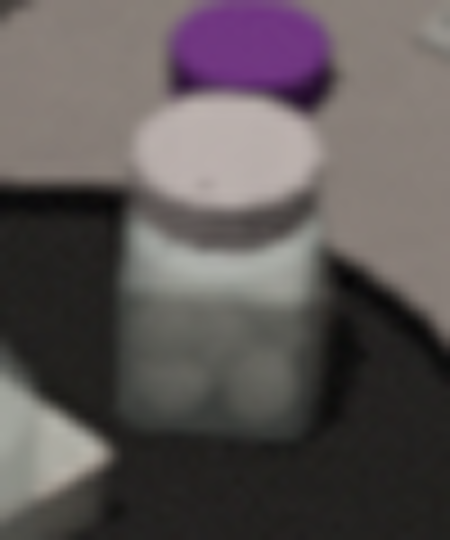

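View pics/c_side_290.png

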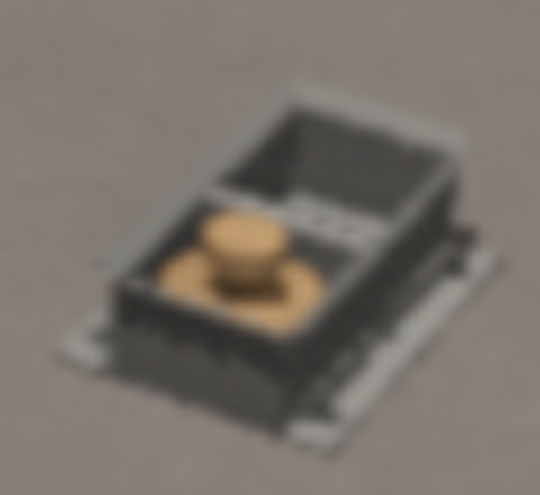

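```bash
cat >> h.py <<'E'
def proj(p,X):
    T=np.linalg.inv(np.array(p["cam_to_world"])); c=np.asarray(X)@T[:3,:3].T+T[:3,3]; c=c*[1,-1,-1]
    return cv2.projectPoints(c.reshape(-1,1,3),np.zeros(3),np.zeros(3),np.array(p["intrinsics"]),np.array(p["D"]))[0][:,0]
def rbox(h,r,z0,z1):
    a=np.linspace(0,2*np.pi,64,endpoint=False); q=np.stack([np.cos(a),np.sin(a)],1)
    b=np.sign(q)*(h-r)+q*r
    return np.concatenate([np.c_[b,np.full(64,z)] for z in(z0,z1)])
def cyl(r,z0,z1): 
    a=np.linspace(0,2*np.pi,64,endpoint=False); b=np.stack([np.cos(a),np.sin(a)],1)*r
    return np.concatenate([np.c_[b,np.full(64,z)] for z in(z0,z1)])
def place(X,x,y,yaw,z):
    c,s=np.cos(yaw),np.sin(yaw); return X@np.array([[c,s,0],[-s,c,0],[0,0,1]])+[x,y,z]
E
python3 - <<'E'
from h import *
np.set_printoptions(precision=4,suppress=True)
import pickle
T={}
for n in("side","top"):
    p=robot.capture(n)
    T[n]=p;T[n]["m"]={}
    for l in("jar","lid","holder","turntable"):
        r=robot.trace(p,l); T[n]["m"][l]=r
        print(n,l,[(np.round(a["xy"]),round(a["conf"],2),int(a["pixels"].sum())) for a in r[:4]])
pickle.dump(T,open("t0.pkl","wb"))
t,s=T["top"],T["side"]
for nm,p in(("top",t),("side",s)):
    q=cloud(p).reshape(-1,3); m=(q[:,2]>0.04)&(q[:,2]<0.05)&(q[:,1]<-.1)&(q[:,1]>-.31)&(abs(q[:,0]-.55)<.08)
    a=q[m][:,:2].astype(np.float32); print(nm,m.sum(),cv2.minAreaRect(a))
    np.save("cl_%s.npy"%nm,q[m])
for l in["yellow_bottle","flip_bottle","pumice_case","powder_tin","sink_strainer"]:
    r=robot.landmark_of(t,l); print(l,[(atz(t,a["xy"],0.018)[:2],round(a["conf"],2)) for a in r[:2]])
E
```

```text
side jar [(array([273., 240.]), 0.6, 468)]
side lid [(array([330., 290.]), 0.77, 380), (array([202., 224.]), 0.72, 157), (array([273., 224.]), 0.65, 305), (array([277., 212.]), 0.65, 214)]
side holder [(array([325., 200.]), 0.86, 1089)]
side turntable [(array([266., 270.]), 0.68, 3734)]
top jar [(array([264., 235.]), 0.67, 122), (array([254., 223.]), 0.56, 446)]
top lid [(array([245., 146.]), 0.8, 375), (array([312., 190.]), 0.79, 322), (array([254., 223.]), 0.74, 431), (array([351., 217.]), 0.73, 385)]
top holder [(array([370., 213.]), 0.87, 1985)]
top turntable [(array([234., 229.]), 0.87, 6774), (array([226., 212.]), 0.69, 595)]
top 517 ((0.5624228715896606, -0.1980745941400528), (0.08208998292684555, 0.15676110982894897), 6.239075660705566)
side 244 ((0.5651815533638, -0.19631119072437286), (0.083993099629879, 0.1600322127342224), 6.1418609619140625)
yellow_bottle [(array([0.6096, 0.2437]), 0.58)]
flip_bottle [(array([0.5062, 0.2602]), 0.81)]
pumice_case [(array([0.5749, 0.1891]), 0.84)]
powder_tin [(array([ 0.7588, -0.009 ]), 0.6)]
sink_strainer [(array([ 0.3999, -0.0127]), 0.61)]
```

```bash
python3 - <<'E'
from h import *
np.set_printoptions(precision=4,suppress=True)
import pickle
from scipy.optimize import minimize
T=pickle.load(open("t0.pkl","rb"));t,s=T["top"],T["side"]
body=rbox(.03,.008,0,.064);lid=cyl(.0285,.074,.094)
mt=t["m"]["jar"][0]["pixels"]|t["m"]["jar"][1]["pixels"]; ms=s["m"]["jar"][0]["pixels"]|s["m"]["lid"][2]["pixels"]
K=6
def ren(p,v,c,n):
    im=np.zeros((n[1]*K,n[0]*K),np.uint8)
    for X in(body,lid):
        q=(proj(p,place(X,v[0],v[1],v[2],.018))-c+.5)*K
        cv2.fillConvexPoly(im,cv2.convexHull(np.round(q).astype(np.int32)),1)
    return cv2.resize(im.astype(np.float32),n,interpolation=cv2.INTER_AREA)
B={}
def crop(m,c,n): return m[c[1]:c[1]+n[1],c[0]:c[0]+n[0]].astype(np.float32)
bt=(235,200),(50,50);bs=(250,205),(50,60)
ct=crop(mt,*bt);cs=crop(ms,*bs)
def cost(v,w=(1,1)):
    return w[0]*abs(ren(t,v,np.array(bt[0]),bt[1])-ct).sum()+w[1]*abs(ren(s,v,np.array(bs[0]),bs[1])-cs).sum()
for w in((1,0),(0,1),(1,1)):
  best=[]
  for y in range(0,90,6):
    r=minimize(cost,[.525,.089,np.radians(y)],args=(w,),method="Nelder-Mead",options=dict(initial_simplex=[[.525,.089,np.radians(y)],[.53,.089,np.radians(y)],[.525,.094,np.radians(y)],[.525,.089,np.radians(y+8)]],xatol=1e-4,fatol=.1))
    best.append((r.fun,r.x[0],r.x[1],np.degrees(r.x[2])%90))
  best.sort();print(w,np.array(best[:6]))
v=[best[0][1],best[0][2],np.radians(best[0][3])]
for p,b,n in((t,bt,"t"),(s,bs,"s")):
    c=b[0];im=cv2.resize(p["image"][c[1]:c[1]+b[1][1],c[0]:c[0]+b[1][0]],None,fx=9,fy=9,interpolation=cv2.INTER_CUBIC)[:,:,::-1].copy()
    for X in(body,lid):
        q=(proj(p,place(X,*v,.018))-np.array(c)+.5)*9
        for h in(q[:64],q[64:]): cv2.polylines(im,[np.round(h).astype(np.int32)],True,(0,0,255) if X is body else(0,255,0),1)
    cv2.imwrite("pics/fit_%s.png"%n,im)
a=cv2.imread("pics/fit_t.png");b=cv2.imread("pics/fit_s.png");b=b[:450];cv2.imwrite("pics/fit0.png",cv2.resize(np.hstack([a,b]),(798,399)))
E
```

```text
(1, 0) [[66.1944  0.5327  0.0926 30.8346]
 [66.2778  0.5327  0.0926 30.9216]
 [66.3056  0.5327  0.0926 30.8667]
 [66.3056  0.5328  0.0926 29.4494]
 [66.5556  0.5327  0.0927 30.9425]
 [66.6667  0.5329  0.0923 31.9895]]
(0, 1) [[74.4444  0.5374  0.0927 31.9694]
 [74.4722  0.5372  0.093  32.9954]
 [74.6667  0.5374  0.0927 32.1813]
 [75.1944  0.537   0.0932 32.4013]
 [75.6944  0.5363  0.0941 32.8113]
 [76.1667  0.5356  0.0959 33.9037]]
(1, 1) [[178.9722   0.5347   0.0941  33.3329]
 [179.1944   0.5345   0.094   33.7293]
 [179.3889   0.5348   0.094   33.2164]
 [179.8056   0.5352   0.0941  31.8689]
 [180.25     0.5345   0.0944  33.1067]
 [180.5278   0.5351   0.0943  31.9025]]
```

View pics/fit0.png

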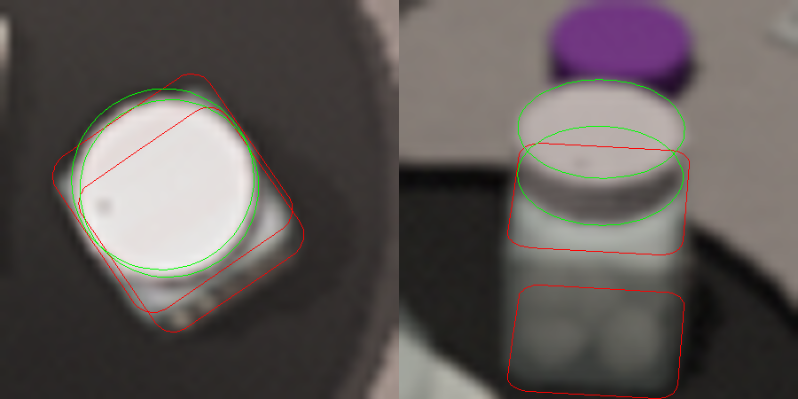

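The jar measures about (0.534, 0.0925) with yaw about 32°. The holder is about (0.564, -0.197) with yaw 6.2°, and its empty bay about (0.568, -0.234). I'll move above the jar with the jaws aligned to its flats.

Call:
{"method": "jog_arm", "body": {
  "plan": [
    [0,0,0,0,0,-0.125,100],
    [20,-14.5,0,0,0,0,100],
    [35,-25,0,0,0,0,100],
    [35,-25,0,0,0,0,100],
    [35,-25,0,0,0,0,100],
    [35,-25,0,0,0,0,100],
    [35,-25,0,0,0,0,100],
    [35,-25,0,0,0,0,100],
    [35,-25,0,0,0,0,100],
    [35,-25,0,0,0,0,100],
    [35,-25,0,0,0,0,100],
    [35,-25,0,0,0,0,100],
    [35,-25,0,0,0,0,100],
    [35,-25,0,0,0,0,100],
    [35,-25,0,0,0,0,100],
    [35,-25,0,0,0,0,100],
    [35,-25,0,0,0,0,100],
    [22,-16,0,0,0,0,100],
    [12,-9.5,0,0,0,0,100],
    [0,0,0,0,0,0,100]
  ]
}}

```text
clock: 3.85
ee_pos: [0.5337, 0.0931, 0.2224]
tool_rot: [-180.0, 0.0, 32.2]
force: [0.1, 0.0, -0.8]
finger_gap: 1.001
```

```bash
python3 - <<'E'
from h import *
st=robot.read_state();print(st["clock"],st["ee_pos"],st["tool_rot"],st["q"])
import pickle
t=robot.capture("top");s=robot.capture("side")
x=st["ee_pos"]
for p,n in((t,"t1"),(s,"s1")):
    q=proj(p,[x])[0];print(n,q)
    c=np.clip((q-45).astype(int),0,None);im=cv2.resize(p["image"][c[1]:c[1]+90,c[0]:c[0]+90],None,fx=6,fy=6,interpolation=cv2.INTER_CUBIC)[:,:,::-1].copy()
    cv2.circle(im,tuple(np.int32((q-c+.5)*6)),4,(0,0,255),-1)
    cv2.imwrite("pics/%s.png"%n,im);print(c)
E
```

```text
3.85 [0.53372949 0.09306101 0.22239784] [-1.79984583e+02  1.10865241e-02  3.21517693e+01] [1.54405176e+00 1.25064304e+00 9.99230447e+01 7.77093318e-03
 7.88437038e+01 5.93907792e+01]
t1 [250.109932  214.9942952]
[205 169]
s1 [276.02866535 186.17046212]
[231 141]
```

View pics/t1.png

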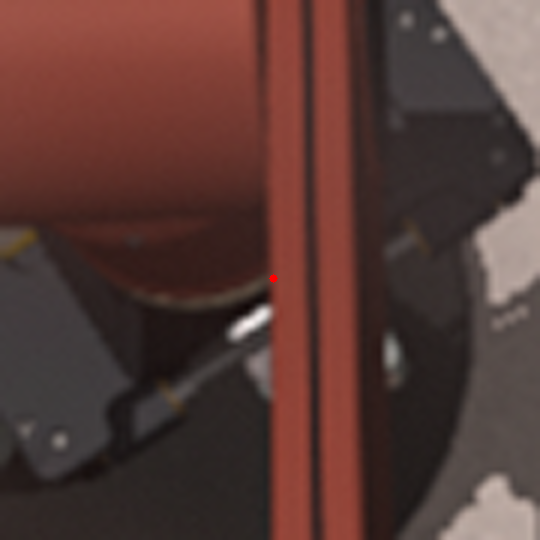

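View pics/s1.png

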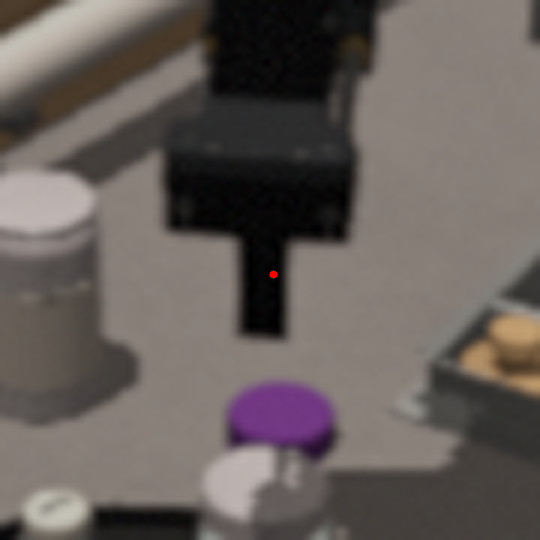

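```bash
python3 - <<'E'
from h import *
import pickle
s=pickle.load(open("t0.pkl","rb"))["side"]
x=np.array([.53373,.09306,.2224]);y=np.radians(32.15);ty=np.array([np.sin(y),-np.cos(y),0])
for d in(-.0585,-.051,-.0435): print(d,(proj(s,[x+d*ty])[0]-[231,141]+.5)*6)
for v in([.534,.0925],[.5374,.0927],[.5327,.0926]):
    q=proj(s,[[*v,.112]])[0];print((q-[231,141]+.5)*6)
E
```

```text
-0.0585 [260.47762454 348.40283049]
-0.051 [262.16118834 338.53412525]
-0.0435 [263.82783429 328.76576681]
[269.09849513 479.00703779]
[262.90127275 476.44915763]
[271.23632283 480.16567953]
```

Call:
{"method": "jog_arm", "body": {
  "plan": [
    [1.7,0,20,0,0,0,100],
    [0,0,30,0,0,0,100],
    [0,0,30,0,0,0,100],
    [0,0,28,0,0,0,100],
    [0,0,17,0,0,0,100],
    [0,0,9,0,0,0,100],
    [0,0,3.4,0,0,0,100],
    [0,0,0,0,0,0,100],
    [0,0,0,0,0,0,0],
    [0,0,0,0,0,0,0],
    [0,0,0,0,0,0,0],
    [0,0,0,0,0,0,0],
    [0,0,0,0,0,0,0],
    [0,0,0,0,0,0,0]
  ],
  "force": 40
}}

```text
clock: 5.35
ee_pos: [0.5353, 0.093, 0.0855]
tool_rot: [-180.0, -0.0, 32.0]
force: [-0.7, 1.8, 2.2]
finger_gap: 0.656
```

```bash
python3 - <<'E'
from h import *
st=robot.read_state();print({k:np.round(st[k],3) for k in("clock","ee_pos","tool_rot","force","moment","finger_gap")})
s=robot.capture("side")
c=(240,180);im=cv2.resize(s["image"][c[1]:c[1]+80,c[0]:c[0]+90],None,fx=7,fy=7,interpolation=cv2.INTER_CUBIC)[:,:,::-1]
cv2.imwrite("pics/s2.png",im)
E
```

```text
{'clock': np.float64(5.35), 'ee_pos': array([0.535, 0.093, 0.085]), 'tool_rot': array([-1.79996e+02, -4.90000e-02,  3.20270e+01]), 'force': array([-0.727,  1.762,  2.212]), 'moment': array([0.274, 0.008, 0.032]), 'finger_gap': np.float64(0.656)}
```

View pics/s2.png

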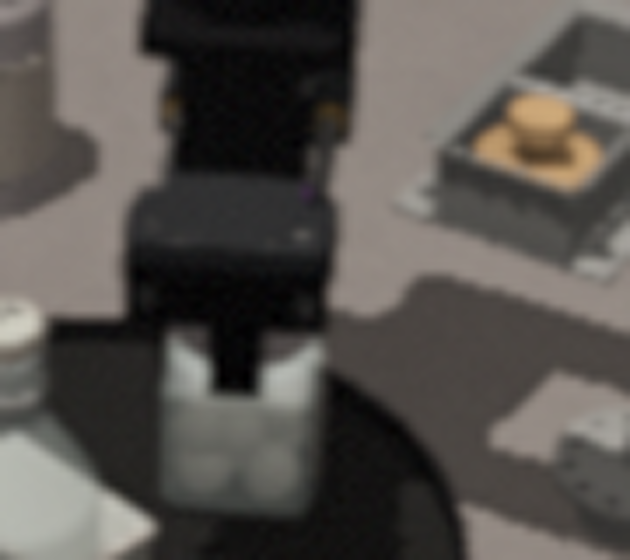

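Call:
{"method": "jog_arm", "body": {
  "plan": [
    [0,0,-5,0,0,0,0],
    [0,0,-12,0,0,0,0],
    [0,0,-20,0,0,0,0],
    [0,0,-20,0,0,0,0],
    [0,0,-17,0,0,0,0],
    [0,0,-8,0,0,0,0],
    [0,0,0,0,0,0.06,0],
    [0,0,0,0,0,0.12,0],
    [0,0,0,0,0,0.12,0],
    [0,0,0,0,0,0.1,0],
    [0,0,0,0,0,0.05,0],
    [0,0,0,0,0,0,0]
  ]
}}

```text
clock: 6.6
ee_pos: [0.5346, 0.0925, 0.1667]
tool_rot: [180.0, 0.1, 6.2]
force: [0.1, -0.3, -3.6]
finger_gap: 0.656
```

Call:
{"method": "jog_arm", "body": {
  "plan": [
    [0,10,0,0,0,0,0],
    [0,20,0,0,0,0,0],
    [0,25,0,0,0,0,0],
    [0,25,0,0,0,0,0],
    [0,25,0,0,0,0,0],
    [0,25,0,0,0,0,0],
    [0,25,0,0,0,0,0],
    [0,25,0,0,0,0,0],
    [0,25,0,0,0,0,0],
    [0,25,0,0,0,0,0],
    [0,25,0,0,0,0,0],
    [0,25,0,0,0,0,0],
    [0,25,0,0,0,0,0],
    [-1,15,0,0,0,0,0],
    [-2,8.5,0,0,0,0,0],
    [0,0,0,0,0,0,0],
    [0,0,0,0,0,0,0]
  ]
}}

```text
clock: 8.3
ee_pos: [0.5675, -0.2335, 0.1669]
tool_rot: [-179.9, 0.0, 6.3]
force: [-0.2, 0.3, -3.9]
finger_gap: 0.656
```

```bash
python3 - <<'E'
from h import *
import pickle
st=robot.read_state();print({k:np.round(st[k],3) for k in("clock","ee_pos","tool_rot","force","moment","finger_gap")})
s=robot.capture("side");t=robot.capture("top");pickle.dump((st,s,t),open("p3.pkl","wb"))
x,y,_=st["ee_pos"];yaw=np.radians(st["tool_rot"][2])
for p,c,n in((s,(280,130),"s3"),(t,(320,160),"t3")):
    k=7;im=cv2.resize(p["image"][c[1]:c[1]+85,c[0]:c[0]+95],None,fx=k,fy=k,interpolation=cv2.INTER_CUBIC)[:,:,::-1].copy()
    q=(proj(p,place(rbox(.03,.008,0,.064),x,y,yaw,st["ee_pos"][2]-.0675))-c+.5)*k
    for h in(q[:64],q[64:]): cv2.polylines(im,[np.int32(h)],True,(0,0,255),1)
    B=place(rbox(.033,.0005,0.0025,.042),.5678,-.2340,np.radians(6.2),0)
    q=(proj(p,B)-c+.5)*k
    for h in(q[:64],q[64:]): cv2.polylines(im,[np.int32(h)],True,(0,255,0),1)
    cv2.imwrite("pics/%s.png"%n,im)
E
```

```text
{'clock': np.float64(8.3), 'ee_pos': array([ 0.567, -0.234,  0.167]), 'tool_rot': array([-1.79949e+02,  2.20000e-02,  6.25400e+00]), 'force': array([-0.165,  0.284, -3.888]), 'moment': array([ 0.017, -0.008, -0.017]), 'finger_gap': np.float64(0.656)}
```

View pics/s3.png

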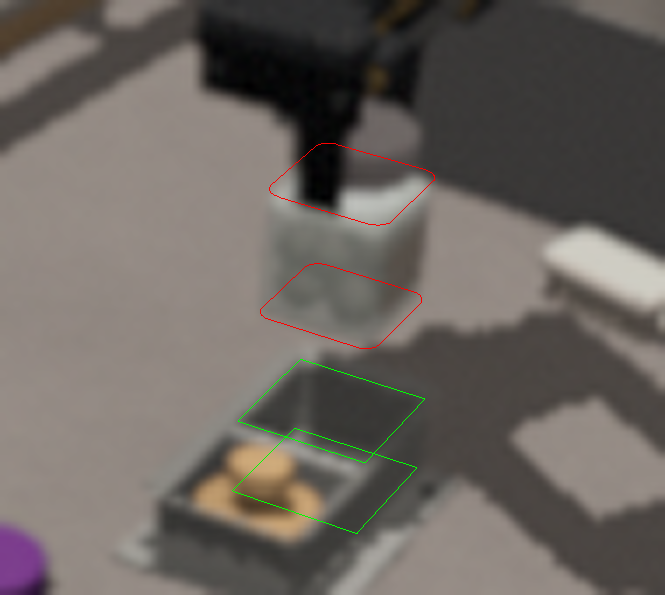

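View pics/t3.png

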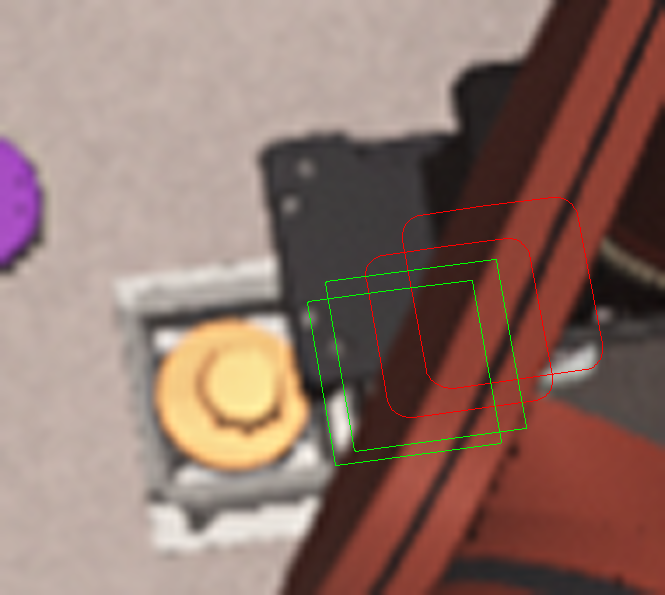

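```bash
python3 - <<'E'
from h import *
import pickle
T=pickle.load(open("t0.pkl","rb"))
ys=np.radians(6.2)
out=[]
for p,c,n in((T["side"],(290,168),"s"),(T["top"],(330,186),"t")):
    k=10
    im0=cv2.resize(p["image"][c[1]:c[1]+58,c[0]:c[0]+74],None,fx=k,fy=k,interpolation=cv2.INTER_CUBIC)[:,:,::-1].copy()
    for cx,cy,col in((.5638,-.1972,(0,255,0)),):
        im=im0.copy()
        def L(pts,close=True,col=col):
            q=(proj(p,place(np.array(pts,float),cx,cy,ys,0))-c+.5)*k
            cv2.polylines(im,[np.int32(q)],close,col,1)
        for z,cc in((.042,(0,255,0)),):
            L([(-.035,-.072,z),(.035,-.072,z),(.035,.072,z),(-.035,.072,z)],col=cc)
        for b in(-.037,.037):
            L([(-.033,b-.033,.0025),(.033,b-.033,.0025),(.033,b+.033,.0025),(-.033,b+.033,.0025)],col=(255,255,0))
        L([(-.055,-.072,0.002),(.055,-.072,0.002),(.055,.072,0.002),(-.055,.072,0.002)],col=(0,0,255))
        L([(-.033,0,.042),(.033,0,.042)],False,(255,0,255))
        cv2.imwrite("pics/h_%s.png"%n,im)
E
```

```text
(no output)
```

View pics/h_s.png

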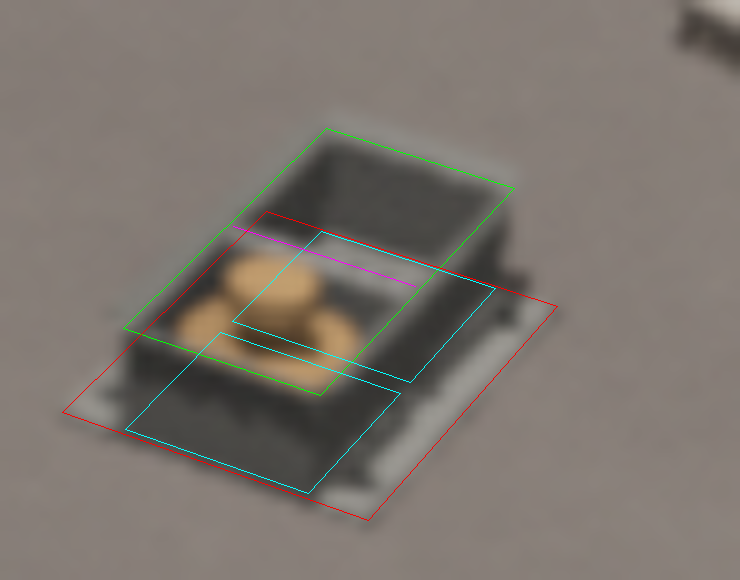

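View pics/h_t.png

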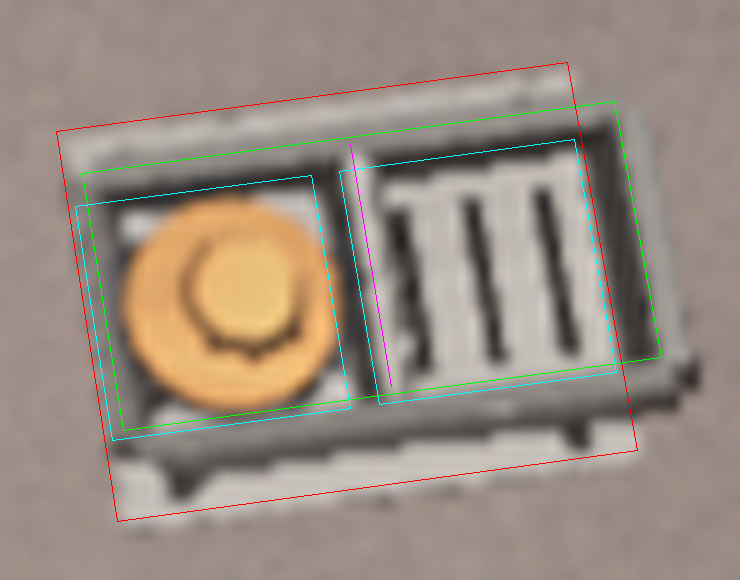

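Call:
{"method": "jog_arm", "body": {
  "plan": [
    [0.5,0.8,8,0,0,0,0],
    [0,0,15,0,0,0,0],
    [0,0,14,0,0,0,0],
    [0,0,7,0,0,0,0],
    [0,0,3,0,0,0,0],
    [0,0,0,0,0,0,0]
  ]
}}

```text
clock: 9.0
ee_pos: [0.5679, -0.2348, 0.1192]
tool_rot: [-179.9, 0.1, 6.2]
force: [0.2, 0.0, -3.7]
finger_gap: 0.653
```

```bash
python3 - <<'E'
from h import *
import pickle
st=robot.read_state();print({k:np.round(st[k],4) for k in("clock","ee_pos","tool_rot","force","moment","finger_gap")})
s=robot.capture("side");pickle.dump((st,s),open("p4.pkl","wb"))
p,c,k=s,(290,145),9
im=cv2.resize(p["image"][c[1]:c[1]+65,c[0]:c[0]+75],None,fx=k,fy=k,interpolation=cv2.INTER_CUBIC)[:,:,::-1].copy()
cv2.imwrite("pics/s4.png",im)
E
```

```text
{'clock': np.float64(9.0), 'ee_pos': array([ 0.5679, -0.2348,  0.1192]), 'tool_rot': array([-1.799481e+02,  7.210000e-02,  6.229600e+00]), 'force': array([ 0.1558,  0.025 , -3.6733]), 'moment': array([0.0238, 0.0034, 0.0293]), 'finger_gap': np.float64(0.6533)}
```

View pics/s4.png

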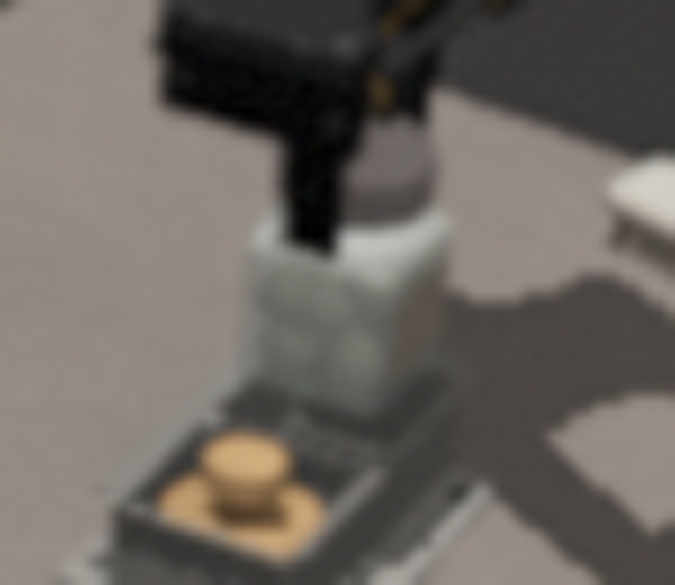

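Call:
{"method": "jog_arm", "body": {
  "plan": [
    [0,0,4,0,0,0,0],
    [0,0,5,0,0,0,0],
    [0,0,5,0,0,0,0],
    [0,0,3,0,0,0,0],
    [0,0,0,0,0,0,0]
  ]
}}

```text
clock: 9.55
ee_pos: [0.5678, -0.2347, 0.1023]
tool_rot: [-180.0, 0.1, 6.2]
force: [-0.1, 0.4, -4.2]
finger_gap: 0.652
```

```bash
python3 - <<'E'
from h import *
st=robot.read_state();print({k:np.round(st[k],4) for k in("clock","ee_pos","tool_rot","force","moment","finger_gap")})
E
```

```text
{'clock': np.float64(9.55), 'ee_pos': array([ 0.5678, -0.2347,  0.1023]), 'tool_rot': array([-1.799536e+02,  6.860000e-02,  6.235400e+00]), 'force': array([-0.0597,  0.3572, -4.2456]), 'moment': array([ 0.0216,  0.0213, -0.067 ]), 'finger_gap': np.float64(0.6519)}
```

Bottom is at about 35 mm, inside the walls, with no contact force. I'll continue down.

Call:
{"method": "jog_arm", "body": {
  "plan": [
    [0,0,5,0,0,0,0],
    [0,0,7,0,0,0,0],
    [0,0,7,0,0,0,0],
    [0,0,5,0,0,0,0],
    [0,0,4,0,0,0,0],
    [0,0,2,0,0,0,0],
    [0,0,0,0,0,0,0]
  ]
}}

```text
clock: 10.25
ee_pos: [0.5681, -0.2349, 0.0727]
tool_rot: [-180.0, 0.0, 6.2]
force: [-0.9, 0.4, -2.5]
finger_gap: 0.652
```

Call:
{"method": "jog_arm", "body": {
  "plan": [
    [0,0,1,0,0,0,0],
    [0,0,1,0,0,0,0],
    [0,0,0.3,0,0,0,0],
    [0,0,0,0,0,0,0]
  ]
}}

```text
clock: 10.65
ee_pos: [0.5684, -0.235, 0.0709]
tool_rot: [180.0, -0.0, 6.2]
force: [0.1, -0.5, -4.7]
finger_gap: 0.655
```

```bash
python3 - <<'E'
from h import *
st=robot.read_state();print({k:np.round(st[k],4) for k in("clock","ee_pos","tool_rot","force","moment","finger_gap")})
s=robot.capture("side")
p,c,k=s,(290,145),9
im=cv2.resize(p["image"][c[1]:c[1]+65,c[0]:c[0]+75],None,fx=k,fy=k,interpolation=cv2.INTER_CUBIC)[:,:,::-1].copy()
cv2.imwrite("pics/s5.png",im)
E
```

```text
{'clock': np.float64(10.65), 'ee_pos': array([ 0.5684, -0.235 ,  0.0709]), 'tool_rot': array([ 1.799951e+02, -7.700000e-03,  6.234000e+00]), 'force': array([ 0.0576, -0.5108, -4.6647]), 'moment': array([ 0.0334, -0.026 , -0.003 ]), 'finger_gap': np.float64(0.6551)}
```

View pics/s5.png

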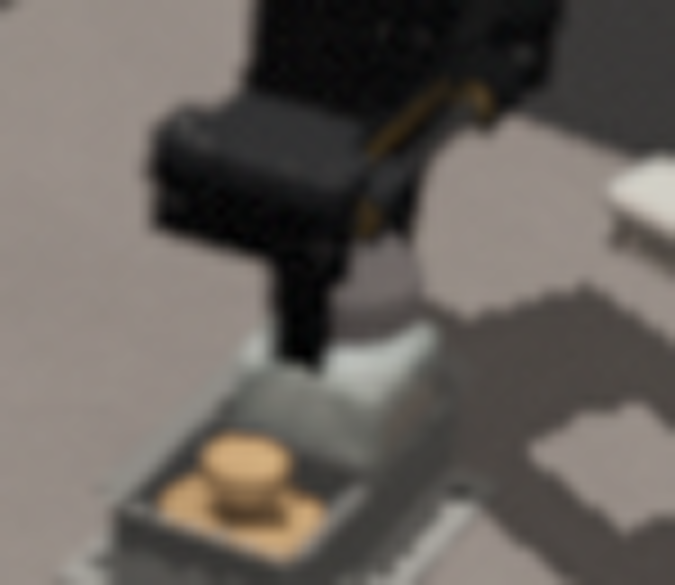

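Call:
{"method": "jog_arm", "body": {
  "plan": [
    [0,0,0.5,0,0,0,0],
    [0,0,0.5,0,0,0,0],
    [0,0,0.3,0,0,0,0],
    [0,0,0,0,0,0,0]
  ]
}}

```text
clock: 11.1
ee_pos: [0.5686, -0.235, 0.0701]
tool_rot: [180.0, -0.0, 6.2]
force: [-1.2, 0.8, 0.2]
finger_gap: 0.655
```

Call:
{"method": "jog_arm", "body": {
  "plan": [
    [0,0,0.4,0,0,0,0],
    [0,0,0.4,0,0,0,0],
    [0,0,0,0,0,0,0],
    [0,0,0,0,0,0,0]
  ],
  "force": 60
}}

```text
clock: 11.5
ee_pos: [0.5688, -0.235, 0.0699]
tool_rot: [180.0, -0.0, 6.2]
force: [-2.4, 2.4, 5.9]
finger_gap: 0.651
```

Call:
{"method": "jog_arm", "body": {
  "plan": [
    [0,0,0,0,0,-0.04,0],
    [0,0,0,0,0,-0.05,0],
    [0,0,0,0,0,-0.05,0]
  ],
  "force": 60
}}

```text
clock: 11.8
ee_pos: [0.5686, -0.2357, 0.07]
tool_rot: [179.9, -0.0, 14.3]
force: [-3.1, 1.2, 6.2]
finger_gap: 0.653
```

```bash
cat > st.py <<'E'
from h import *
st=robot.read_state();print({k:np.round(st[k],3).tolist() for k in("clock","ee_pos","tool_rot","force","moment","finger_gap")})
E
python3 st.py
```

```text
{'clock': 11.8, 'ee_pos': [0.569, -0.236, 0.07], 'tool_rot': [179.918, -0.018, 14.341], 'force': [-3.067, 1.172, 6.187], 'moment': [-0.032, 0.552, -0.343], 'finger_gap': 0.653}
```

Call:
{"method": "jog_arm", "body": {
  "plan": [
    [0,0,-0.1,0,0,-0.04,0],
    [0,0,-0.1,0,0,-0.04,0],
    [0,0,-0.1,0,0,-0.04,0]
  ]
}}

```text
clock: 12.1
ee_pos: [0.569, -0.2355, 0.0702]
tool_rot: [179.9, -0.1, 21.2]
force: [-2.0, 1.6, 5.0]
finger_gap: 0.651
```

```bash
python3 st.py
```

```text
{'clock': 12.1, 'ee_pos': [0.569, -0.236, 0.07], 'tool_rot': [179.915, -0.065, 21.186], 'force': [-1.964, 1.6, 4.951], 'moment': [0.047, 0.076, -0.289], 'finger_gap': 0.651}
```

Call:
{"method": "jog_arm", "body": {
  "plan": [
    [0,0,-0.1,0,0,-0.04,0],
    [0,0,-0.1,0,0,-0.04,0],
    [0,0,-0.1,0,0,-0.04,0]
  ]
}}

```text
clock: 12.4
ee_pos: [0.5693, -0.235, 0.0706]
tool_rot: [179.9, -0.1, 28.1]
force: [-0.9, 3.8, 4.8]
finger_gap: 0.648
```

```bash
cat > look.py <<'E'
import sys
from h import *
exec(open("st.py").read())
p,c,k=robot.capture("side"),(300,150),10
im=cv2.resize(p["image"][c[1]:c[1]+58,c[0]:c[0]+60],None,fx=k,fy=k,interpolation=cv2.INTER_CUBIC)[:,:,::-1].copy()
cv2.imwrite("pics/%s.png"%sys.argv[1],im)
E
python3 look.py s6
```

```text
{'clock': 12.4, 'ee_pos': [0.569, -0.235, 0.071], 'tool_rot': [179.932, -0.101, 28.055], 'force': [-0.921, 3.8, 4.824], 'moment': [0.417, 0.015, -0.339], 'finger_gap': 0.648}
```

View pics/s6.png

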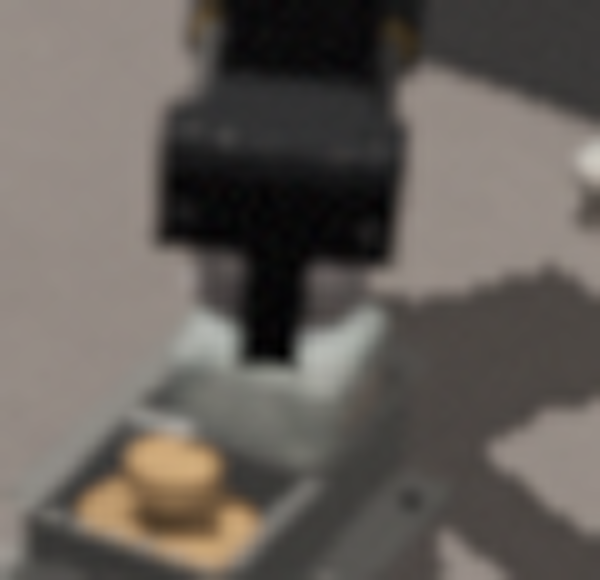

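Call:
{"method": "jog_arm", "body": {
  "plan": [
    [0,0,-0.15,0,0,-0.04,0],
    [0,0,-0.15,0,0,-0.04,0],
    [0,0,-0.15,0,0,-0.04,0],
    [0,0,-0.15,0,0,-0.04,0]
  ]
}}

```text
clock: 12.85
ee_pos: [0.5691, -0.2349, 0.0709]
tool_rot: [179.9, -0.1, 37.2]
force: [-0.8, 2.6, 3.9]
finger_gap: 0.654
```

```bash
python3 st.py
```

```text
{'clock': 12.85, 'ee_pos': [0.569, -0.235, 0.071], 'tool_rot': [179.936, -0.074, 37.193], 'force': [-0.76, 2.627, 3.863], 'moment': [0.398, -0.003, -0.313], 'finger_gap': 0.654}
```

Call:
{"method": "jog_arm", "body": {
  "plan": [
    [0,0,-0.15,0,0,-0.04,0],
    [0,0,-0.15,0,0,-0.04,0],
    [0,0,-0.15,0,0,-0.04,0]
  ]
}}

```text
clock: 13.15
ee_pos: [0.5691, -0.2349, 0.0712]
tool_rot: [179.9, -0.1, 44.1]
force: [0.4, 2.6, 2.6]
finger_gap: 0.651
```

```bash
python3 st.py
```

```text
{'clock': 13.15, 'ee_pos': [0.569, -0.235, 0.071], 'tool_rot': [179.933, -0.069, 44.07], 'force': [0.433, 2.558, 2.618], 'moment': [0.413, -0.104, -0.267], 'finger_gap': 0.651}
```

```bash
python3 - <<'E'
from h import *
exec(open("st.py").read())
p=robot.capture("side")
for l in("lid_edge","lid","jar"):
  print(l,[(a["xy"].round(1),round(a["conf"],2)) for a in map(lambda a:{**a,"xy":np.array(a["xy"])},robot.landmark_of(p,l))][:6])
x,y,z=st["ee_pos"]
for yaw in(6,14,28,44,50,60): print(yaw,proj(p,[[x+.025*np.cos(np.radians(yaw)),y+.025*np.sin(np.radians(yaw)),.0865]])[0].round(1))
c,k=(300,150),10
im=cv2.resize(p["image"][c[1]:c[1]+58,c[0]:c[0]+60],None,fx=k,fy=k,interpolation=cv2.INTER_CUBIC)[:,:,::-1].copy()
cv2.imwrite("pics/s7.png",im)
E
```

```text
{'clock': 13.15, 'ee_pos': [0.569, -0.235, 0.071], 'tool_rot': [179.933, -0.069, 44.07], 'force': [0.433, 2.558, 2.618], 'moment': [0.413, -0.104, -0.267], 'finger_gap': 0.651}
lid_edge [(array([325.6, 296.5]), 0.92), (array([269.9, 215.1]), 0.7), (array([192.8, 227.1]), 0.42), (array([320.7, 172.7]), 0.38), (array([217. , 264.2]), 0.37)]
lid [(array([333. , 294.1]), 0.85), (array([276.7, 215.5]), 0.56), (array([205.9, 225.5]), 0.53), (array([325.2, 180.3]), 0.45)]
jar [(array([327.2, 198.3]), 0.77)]
6 [320.9 174.1]
14 [320.5 174.5]
28 [320.1 175.4]
44 [320.3 176.5]
50 [320.4 177. ]
60 [321.  177.6]
```

View pics/s7.png

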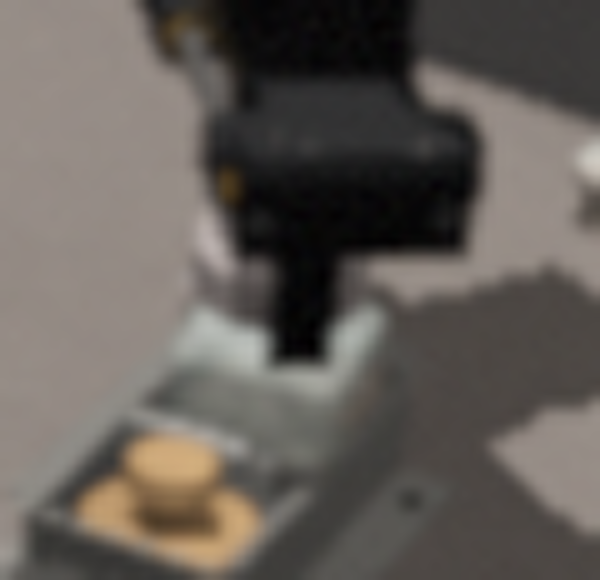

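Call:
{"method": "jog_arm", "body": {
  "plan": [
    [0,0,-0.15,0,0,-0.04,0],
    [0,0,-0.15,0,0,-0.04,0]
  ]
}}

```text
clock: 13.55
ee_pos: [0.569, -0.2349, 0.0714]
tool_rot: [179.9, -0.0, 48.6]
force: [0.6, 3.8, 4.3]
finger_gap: 0.649
```

```bash
python3 st.py
```

```text
{'clock': 13.55, 'ee_pos': [0.569, -0.235, 0.071], 'tool_rot': [179.937, -0.049, 48.629], 'force': [0.641, 3.808, 4.347], 'moment': [0.506, -0.086, -0.25], 'finger_gap': 0.649}
```

Call:
{"method": "jog_arm", "body": {
  "plan": [
    [0,0,-0.15,0,0,-0.04,0],
    [0,0,-0.15,0,0,-0.04,0]
  ]
}}

```text
clock: 13.75
ee_pos: [0.5689, -0.2349, 0.0717]
tool_rot: [179.9, -0.0, 53.2]
force: [0.0, 2.2, 4.8]
finger_gap: 0.652
```

```bash
python3 st.py
```

```text
{'clock': 13.75, 'ee_pos': [0.569, -0.235, 0.072], 'tool_rot': [179.937, -0.04, 53.222], 'force': [0.05, 2.208, 4.79], 'moment': [0.42, -0.118, -0.246], 'finger_gap': 0.652}
```

Call:
{"method": "jog_arm", "body": {
  "plan": [
    [0,0,-0.15,0,0,-0.04,0],
    [0,0,-0.15,0,0,-0.04,0]
  ]
}}

```text
clock: 13.95
ee_pos: [0.5689, -0.2351, 0.0719]
tool_rot: [179.9, -0.0, 57.8]
force: [0.8, 2.6, 5.7]
finger_gap: 0.653
```

```bash
python3 st.py
```

```text
{'clock': 13.95, 'ee_pos': [0.569, -0.235, 0.072], 'tool_rot': [179.933, -0.018, 57.81], 'force': [0.8, 2.582, 5.716], 'moment': [0.383, -0.146, -0.147], 'finger_gap': 0.653}
```

Call:
{"method": "jog_arm", "body": {
  "plan": [
    [0,0,-0.15,0,0,-0.04,0]
  ]
}}

```text
clock: 14.05
ee_pos: [0.5689, -0.2352, 0.0722]
tool_rot: [179.9, -0.0, 60.1]
force: [-0.1, 2.2, 4.8]
finger_gap: 0.652
```

```bash
python3 st.py
```

```text
{'clock': 14.05, 'ee_pos': [0.569, -0.235, 0.072], 'tool_rot': [179.925, -0.006, 60.104], 'force': [-0.073, 2.171, 4.836], 'moment': [0.266, -0.022, -0.077], 'finger_gap': 0.652}
```

Call:
{"method": "jog_arm", "body": {
  "plan": [
    [0,0,-0.15,0,0,-0.04,0]
  ]
}}

```text
clock: 14.15
ee_pos: [0.5687, -0.2354, 0.0722]
tool_rot: [179.9, 0.0, 62.4]
force: [-0.3, 1.5, 4.8]
finger_gap: 0.652
```

```bash
python3 st.py
```

```text
{'clock': 14.15, 'ee_pos': [0.569, -0.235, 0.072], 'tool_rot': [179.931, 0.02, 62.41], 'force': [-0.259, 1.48, 4.834], 'moment': [0.17, 0.021, -0.02], 'finger_gap': 0.652}
```

Call:
{"method": "jog_arm", "body": {
  "plan": [
    [0,0,-0.15,0,0,-0.04,0]
  ]
}}

```text
clock: 14.25
ee_pos: [0.5686, -0.2354, 0.0722]
tool_rot: [179.9, 0.0, 64.7]
force: [-0.8, 2.2, 3.6]
finger_gap: 0.648
```

```bash
python3 st.py
```

```text
{'clock': 14.25, 'ee_pos': [0.569, -0.235, 0.072], 'tool_rot': [179.946, 0.031, 64.7], 'force': [-0.762, 2.248, 3.586], 'moment': [0.162, 0.028, -0.003], 'finger_gap': 0.648}
```

Wrist torque fell from -0.34 to 0 N m at about 57° of turn, including the jar's play in the bay, so the threads have let go. Now I lift gently and watch the load.

Call:
{"method": "jog_arm", "body": {
  "plan": [
    [0,0,-0.5,0,0,0,0],
    [0,0,-1,0,0,0,0],
    [0,0,-1,0,0,0,0],
    [0,0,0,0,0,0,0]
  ]
}}

```text
clock: 14.65
ee_pos: [0.5682, -0.2351, 0.0741]
tool_rot: [-180.0, 0.0, 64.6]
force: [-0.1, 0.1, 0.5]
finger_gap: 0.654
```

```bash
python3 look.py s8
```

```text
{'clock': 14.65, 'ee_pos': [0.568, -0.235, 0.074], 'tool_rot': [-179.99, 0.012, 64.636], 'force': [-0.101, 0.11, 0.455], 'moment': [-0.031, -0.052, 0.002], 'finger_gap': 0.654}
```

Call:
{"method": "jog_arm", "body": {
  "plan": [
    [0,0,-2,0,0,0,0],
    [0,0,-3,0,0,0,0],
    [0,0,-4,0,0,0,0],
    [0,0,-5,0,0,0,0],
    [0,0,-5,0,0,0,0],
    [0,0,-4,0,0,0,0],
    [0,0,-2,0,0,0,0],
    [0,0,0,0,0,0,0],
    [0,0,0,0,0,0,0]
  ]
}}

```text
clock: 15.6
ee_pos: [0.5682, -0.235, 0.0992]
tool_rot: [-180.0, -0.0, 64.7]
force: [-0.6, -0.0, -1.0]
finger_gap: 0.651
```

```bash
python3 look.py s9; python3 - <<'E'
from h import *
t=robot.capture("top");save(t,"t9")
E
```

```text
{'clock': 15.6, 'ee_pos': [0.568, -0.235, 0.099], 'tool_rot': [-179.992, -0.001, 64.672], 'force': [-0.643, -0.021, -1.001], 'moment': [-0.009, -0.034, 0.023], 'finger_gap': 0.651}
```

View pics/s9.png

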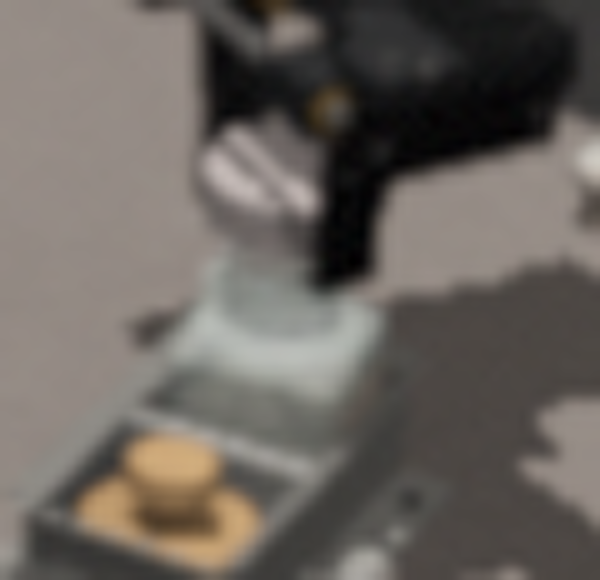

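View pics/t9.png

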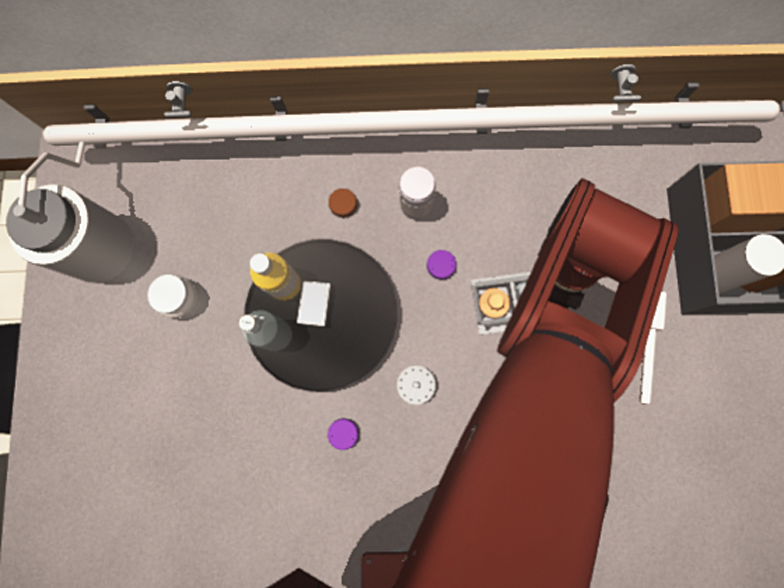

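The side view shows the lid held level at about (326,168) above the open round neck at about (328,178). The jar body is still seated in the bay. The top view shows the other things in place. The load is now about 1 N, so only the lid is hanging. Handing in.

```bash
python3 -c "
from station import robot
print(robot.close_job())"
```

```text
the job is handed in; nothing more can be done
None
```

The job is handed in. The jar stands in the empty bay, and its unscrewed lid is held level about 29 mm above its tight height, past the 16 mm needed to clear the rim.

- **Placing:** I picked the jar up by its lid, turned it about 26° to line up with the bay, and lowered it to the floor. The tool stopped at z = 0.0699 m, against 0.070 expected, with about 6 N of contact force.
- **Unscrewing:** I turned the lid anticlockwise until the wrist torque fell from about 0.34 N m to 0. The wrist had turned 58.5° in all, which includes the jar's own play in the bay.
- **Lifting:** I lifted straight up, and the load was about 1 N, so only the lid came up.

**Last checks:** The final side picture shows the open jar seated in the bay with the lid above it. The top picture shows nothing else visibly moved, though the arm hides the empty bay there. The clock was at about 15.6 s of the 53 s allowed.

**What disagreed or stayed unconfirmed:**
- The two cameras differed by about 2–3 mm on where the holder is, so I used a point between them; the jar went in without catching.
- The unscrewing torque read below the stated 0.4–0.7 N m.
- The lid's mark was not clear enough in view to measure its angle about the jar, so I judged the release by the torque drop and the light lift.

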